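Move the vial carousel from the drip stand to the mixer spindle

ROBOT

A 6-joint arm with a two-finger parallel gripper is mounted at the origin on a cart in front of the work surface, level with it; the furniture and walls round the work are solid. World frame = base frame: x ahead of the robot, y to its left, z up, the work surface at z = 0. Lengths are in m, angles in rad, forces in N, time in s.
With the tool pointing down it reaches from about 0.325 to 0.9 m from the base axis. Payload 3.5 kg.
Tool frame: the origin (TCP) lies at the very end of the fingers, on their centre line; the grasp point (between the pads) lies env.grasp_offset behind it (env.grasp_offset is the distance from the TCP to the grasp point, in m); z points along the fingers, y is the line along which they close (so a half turn about z gives the same grasp; the last joint's range is limited). The gripper opens to 85 mm and grips with 20 to 120 N. Pads are 22 mm wide; open, the fingers measure 114 mm over their backs; the gripper's body (76 mm by 85 mm) begins 54 mm behind the grasp point. The pads swing forward as they close: fully open they stand 13 mm farther back than shut.
Start: joints at [1.109, 0.276, -0.026, 1.268, 0, 1.467], TCP at [0.219, 0.585, 0.2] pointing down, gripper open.
Joint ranges: [-3.12, 3.12], [-0.85, 1.88], [-1.08, 1.24], [-1.95, 2.15], [-1.57, 1.53], [-3.14, 3.14]. Speed limits (rad/s): [2.57, 2.57, 3.14, 3.14, 3.14, 3.14].

INTERFACE

Orientations are given as a 3x3 rotation matrix whose columns are the frame's x, y, z axes.
In Python, from rig import env, eyes, look_for, regions_of gives the robot as it stands. The module is installed in compiled form; this text tells all that it offers.
- The arm moves only by the tool play_rows, never from a script. Its argument "series" is a list of rows, each an object of numbers: "x", "y", "z": the shift along the tool's x, y, z in units of 30 mm (1.0 is 30 mm); "wx", "wy", "wz": the turn, a rotation vector about the tool's x, y, z in units of 6 degrees (1.0 is 6 degrees); "fingers": the opening, from 0 (shut) to 1 (fully open). A call has 1 to 20 rows; each row is the pose to reach, as a shift and turn from the pose commanded when the call began, along the tool's axes at that moment; what a row does not reach only later rows make up. A row lasts 1/12 s, in which the tool goes at most 41.7 mm and 7.16 degrees, less where a joint would pass 70% of its speed; a pose out of reach is approached as far as the arm can. A call with a gripper value outside its range is refused whole. The fingers move at their own pace and stop on an object; "newtons" is the grip in N (left out, the last holds). Time passes only in rows, so rows that repeat a pose let the fingers close. It gives the time, the measured TCP pose, the force, the opening and the grip force at its end, in the units of the state.
- env.read_state(): the state, without advancing time (a new reading comes with each control period).
- eyes.grab_frame(name): name is "scene" or "top"; returns a dict with "pixels" (480x640x3 uint8, blue, green, red), "depth" (480x640 float32, m along the optical axis (not along the pixel's ray), 0 where there is no reading), "vfov" (degrees; the focal length in pixels is half the picture's height over the tangent of half this angle, whatever the lens; pixels are square), "cx", "cy" (the principal point, pixels), "distortion" ([k1, k2, p1, p2, k3] as OpenCV has them; the pictures are not rectified), "view" (4x4, takes a point from world to camera coordinates). Camera axes: x right, y down, z forward; pixel columns grow to the right and rows downward; lengths in m; the calibration is good to about 2 mm. A picture is of the moment at which its call begins.
- env.finish_job(): hands the job in; it is judged then, once.
Trained networks look in the newest picture that a camera, given by its name, has taken for a name from the list of things; names that differ only in an ending like _2 or _b are one class to them, and where a whole thing is asked for, a point or a joint stands for the part that bears it (a point fixed in the world has none). Each returns a list of dicts, best first, with "p" (0 to 1); they miss things now and then, are a little off and sometimes report something else, mostly with a low value. They report only what shows in the picture. A call takes as long as a camera call.
- look_for(camera, name): "bbox" ([left, top, right, bottom] in pixels, round what is visible of it).
- regions_of(camera, name): "mask" (480x640 bool, what is visible of it) and "bbox" ([left, top, right, bottom] in pixels, round what is visible of it).
The state is a dict: "time_s": time; "qpos": joint angles; "joint_velocities": joint speeds; "effort": joint torques, N m; "tcp_pos": TCP position; "tool_rot": TCP orientation; "wrist_force": force on the tool from outside, world axes, zero at the start; "wrist_torque": the same for the moment, N m; "grip_width": opening from 0.0 (shut) to 1.0 (fully open); "finger_force": force on a finger pad.
Only numpy, scipy, OpenCV 4.12 (cv2) and the standard library are available. Lean on these libraries where they do the work, as an engineer would, in place of code of your own. Each camera call takes 0.05 s, during which the arm holds its last target. There are 200 camera calls.

TASK

Unhook the vial carousel from the two deep hooks of the drip stand by its blue grip, lifting it clear over the red hook tips without wrenching at them, and put it on the spindle of the white mixer: turn it until its hub drops over the brass drive pin and sits fully home, then let go. Keep it upright and in the gripper until it is down on the spindle, and do not knock or move the other things on the bench.

Things in the scene. Friction and masses are not known exactly. Their poses are not given: they have to be found in the camera images.
- stand: steel drip stand, fixed; place and yaw vary. Origin on the bench below the hook bottoms; z up, +x from the hooks back to its single post (16 mm thick, at x = 95 mm, top z = 241 mm). Two equal hook prongs, 8 mm thick, at y = -46 and +46 mm, run from a crosspiece on the post towards -x at z = 229 mm. Tray and foot: x -77..118, y -70..70 mm, up to 16 mm high
- hooks (a point): midpoint between the two hook bottoms, on their upper side (z = 211 mm); axes as the stand. Each hook is a U open upward, its bottom at x -10..10 mm, then turns up at x = -16 mm to a red tip 39 mm above this point. The carousel's crossbar lies in both; its underside must rise over the tips before it moves off to -x
- carousel_grip (a point): centre of the carousel's blue grip block, 14 (x) x 34 (y) x 32 (z) mm: pinch it across x from above. z up, y along the crossbar. Loose, about 0.37 kg; it hangs in the hooks with x parallel to the stand's x. Crossbar: 8 mm thick, 120 mm long, its axis 12 mm below this point; uprights at y = +-62 mm carry a white plate of radius 68 mm, top 90 mm below, with four vials up to 70 mm below
- carousel_hub (a point): centre of the underside of the carousel's square 44 mm hub, 132 mm below the grip centre: its lowest part; axes as the grip. The hub has a blind square bore 18 mm wide, 36 mm deep, and across it, along y (parallel to the crossbar), a key slot 9 mm wide, 16 mm high, both open below. Either way round fits the drive pin
- mixer: white mixer 130 x 130 mm, fixed; place and yaw vary. Origin on the bench under the spindle axis; z up, black speed knob on its -x face. Top of the housing z = 50 mm, round dark flange (52 mm across) on it to z = 60 mm
- spindle_foot (a point): foot of the mixer's spindle, on its axis and on the flange (z = 60 mm); y along the brass drive pin. Spindle 14 mm thick, tapered from 24 mm to a 6 mm top at 34 mm. Pin 6 mm thick, 40 mm long, upper side 12 mm above this point. Its angle varies; a gearbox holds it (0.3 N m). Home: hub underside on the flange, slot over the pin; else it stands 12 mm high on the pin
- wash_bottle: bystander, loose: tall white wash bottle with red cap and spout, radius 38 mm, 267 mm high. Origin at its underside, as for the others below
- spray_bottle: bystander, loose: teal trigger spray bottle, radius 48 mm, 190 mm high
- tape: bystander, loose: roll of tape, 96 mm across, 25 mm high
- resin_disc: bystander, loose: clear resin disc with an insect, 67 mm across, 24 mm high
- blue_dropper: bystander, loose: dropper bottle with blue cap beside the stand, 33 mm across, 85 mm high
- resin_block: bystander, loose: clear resin block beside the mixer, 34 x 70 x 22 mm
- pen: bystander, loose: marker pen, 135 mm long, 17 mm thick

How it is judged:
By the outcome, as a careful person would: the job done as asked, in the order asked, and still so for the second after the job is handed in, with the robot touching nothing.
It also fails if it takes over 50 s, if anything falls off the work surface, if the arm or the gripper's body presses on something with over 40 N, if the wrist force passes 120 N, or if a joint passes its speed limit or range.

## Working session

There is one attempt and no reset: what is moved stays moved. The work goes in short steps, Python scripts to look and compute and a tool call to move; the robot and the scene stay as the last step left them, time stands still between calls to the robot, and variables do not carry over. Pictures are saved under pics/ and viewed, at most 10 in all, crops included, and the job is handed in when it is done.

Besides the shell and the picture viewer there is one more tool, called after ">>>" as name(argument=value, ...), one argument or row to a line, values as JSON. play_rows: Moves the arm, as the interface text tells. Its arguments: {"type":"object","properties":{"series":{"type":"array"},"newtons":{"type":"number"}},"required":["series"]}

```bash
mkdir -p pics
cat > h.py <<'E'
import numpy as np, cv2
from rig import env, eyes, look_for, regions_of
def K(f):
    fl=240/np.tan(np.radians(f["vfov"])/2); return np.array([[fl,0,f["cx"]],[0,fl,f["cy"]],[0,0,1]])
def cloud(f):
    "world point per pixel (480,640,3), nan where no depth"
    v,u=np.mgrid[:480,:640]; p=np.stack([u,v],-1).reshape(-1,1,2).astype(float)
    n=cv2.undistortPoints(p,K(f),np.array(f["distortion"],float)).reshape(480,640,2)
    d=f["depth"].astype(float); d=np.where(d>0,d,np.nan)
    c=np.dstack([n*d[...,None],d]); T=np.linalg.inv(np.array(f["view"]))
    return c@T[:3,:3].T+T[:3,3]
E
python3 - <<'E'
from h import *
s=env.read_state(); print(s["tcp_pos"],np.round(s["tool_rot"],3).tolist(),env.grasp_offset,s["grip_width"])
for c in("scene","top"):
    f=eyes.grab_frame(c); cv2.imwrite(f"pics/{c}0.png",f["pixels"]); P=cloud(f); np.savez(f"{c}0.npz",P=P,px=f["pixels"])
    T=np.linalg.inv(np.array(f["view"])); print(c,"cam",T[:3,3].round(3))
    for n in["stand","carousel_grip","mixer","wash_bottle","spray_bottle","tape","resin_disc","blue_dropper","resin_block","pen","spindle_foot"]:
        r=regions_of(c,n)
        for q in r[:1]:
            X=P[q["mask"]]; X=X[~np.isnan(X[:,0])]
            print(n,round(q["p"],2),q["bbox"],"med",np.median(X,0).round(3),"lo",np.percentile(X,3,0).round(3),"hi",np.percentile(X,97,0).round(3))
E
```

```text
[0.21910086 0.58443078 0.19905936] [[-0.936, 0.351, -0.001], [0.351, 0.936, -0.002], [0.0, -0.002, -1.0]] 0.0187 0.9974991390057787
scene cam [-0.907  0.703  1.316]
stand 0.98 [176.7, 230.6, 239.3, 332.4] med [0.497 0.39  0.008] lo [ 0.413  0.322 -0.   ] hi [0.588 0.454 0.236]
carousel_grip 0.97 [184.6, 247.0, 228.5, 297.2] med [0.485 0.389 0.139] lo [0.429 0.325 0.008] hi [0.679 0.449 0.239]
mixer 0.76 [410.9, 227.2, 442.3, 260.9] med [ 0.451 -0.378  0.049] lo [ 0.408 -0.434  0.01 ] hi [ 0.551 -0.326  0.08 ]
wash_bottle 0.51 [338.3, 214.8, 345.4, 225.6] med [ 0.711 -0.19   0.026] lo [ 0.701 -0.194  0.011] hi [ 0.726 -0.185  0.047]
spray_bottle 0.79 [305.6, 224.9, 336.6, 284.9] med [0.476 0.016 0.083] lo [ 0.451 -0.027  0.011] hi [0.504 0.049 0.187]
tape 0.79 [267.6, 239.7, 294.5, 264.0] med [0.643 0.078 0.017] lo [ 0.602  0.036 -0.001] hi [0.694 0.125 0.03 ]
blue_dropper 0.53 [236.4, 280.4, 245.6, 299.7] med [0.49  0.286 0.038] lo [0.479 0.269 0.007] hi [0.505 0.298 0.076]
pen 0.56 [460.6, 225.3, 494.2, 234.4] med [ 0.475 -0.625  0.011] lo [ 0.448 -0.67  -0.003] hi [ 0.508 -0.567  0
[... 651 characters left out ...]
.55 [290.2, 269.5, 321.4, 295.2] med [0.489 0.003 0.097] lo [ 0.456 -0.034  0.058] hi [0.53  0.043 0.19 ]
tape 0.57 [268.9, 220.9, 296.5, 245.9] med [0.663 0.099 0.023] lo [ 0.609  0.037 -0.001] hi [0.694 0.126 0.029]
resin_disc 0.59 [365.4, 192.5, 390.1, 225.4] med [ 0.703 -0.218  0.157] lo [ 0.682 -0.254  0.031] hi [ 0.742 -0.189  0.26 ]
resin_block 0.58 [383.8, 279.0, 398.1, 303.8] med [ 0.458 -0.27   0.021] lo [ 0.429 -0.292  0.002] hi [ 0.49  -0.251  0.027]
pen 0.74 [473.8, 270.9, 514.3, 293.9] med [ 0.485 -0.608  0.013] lo [ 0.452 -0.665  0.006] hi [ 0.516 -0.559  0.019]
spindle_foot 0.64 [148.6, 258.5, 198.4, 305.4] med [0.488 0.383 0.138] lo [0.431 0.324 0.13 ] hi [0.552 0.445 0.24 ]
```

Run:
```python
from h import *
t=cv2.imread("pics/top0.png")
a=cv2.resize(t[225:325,130:230],(400,400),interpolation=cv2.INTER_CUBIC)
b=cv2.resize(t[240:320,380:460],(400,400),interpolation=cv2.INTER_CUBIC)
cv2.imwrite("pics/c1.png",np.hstack([a,b]))
d=np.load("top0.npz");P=d["P"];px=d["px"].astype(int)
hsv=cv2.cvtColor(d["px"],cv2.COLOR_BGR2HSV)
def rect(m,name):
    X=P[m]; X=X[~np.isnan(X[:,0])]; r=cv2.minAreaRect((X[:,:2]*1000).astype(np.float32)); print(name,len(X),np.round(r[0],1),np.round(r[1],1),round(r[2],1),X.mean(0).round(4),"zmed",np.median(X[:,2]).round(4)); return X
W=lambda x0,x1,y0,y1,z0,z1:(P[...,0]>x0)&(P[...,0]<x1)&(P[...,1]>y0)&(P[...,1]<y1)&(P[...,2]>z0)&(P[...,2]<z1)
rect(W(.38,.65,.28,.5,.20,.30),"hi")
m=W(.38,.65,.28,.5,.20,.30)&(abs(hsv[...,0].astype(int)-112)<15)&(hsv[...,1]>110); X=rect(m,"blue")
m=W(.38,.65,.28,.5,.22,.30)&((hsv[...,0]<10)|(hsv[...,0]>170))&(hsv[...,1]>110); X=rect(m,"red");print(X.round(3).tolist())
X=rect(W(.38,.65,.28,.5,.12,.16),"plate"); 
rect(W(.38,.6,-.46,-.27,.044,.054),"housing"); rect(W(.38,.6,-.46,-.27,.056,.066),"flange")
X=rect(W(.38,.6,-.46,-.27,.068,.2),"spindle");print(X.round(3).tolist())
v,u=np.where(m:=W(.38,.6,-.46,-.27,.056,.2)&(hsv[...,1]>80)); print([(int(a),int(b),hsv[b,a].tolist(),P[b,a].round(3).tolist()) for a,b in zip(u,v)])
```

```text
hi 531 [532.  386.8] [120.4 131.3] 0.9 [0.5298 0.3841 0.2291] zmed 0.2308
blue 58 [490.4 384.7] [12.1 32.1] 2.0 [0.4914 0.3821 0.2397] zmed 0.2414
red 17 [474.7 385.7] [  5.9 101.8] 0.9 [0.4748 0.3884 0.2465] zmed 0.247
[[0.478, 0.342, 0.244], [0.478, 0.338, 0.248], [0.478, 0.337, 0.243], [0.476, 0.433, 0.251], [0.476, 0.431, 0.248], [0.477, 0.43, 0.243], [0.475, 0.341, 0.248], [0.475, 0.339, 0.247], [0.475, 0.335, 0.25], [0.474, 0.437, 0.247], [0.474, 0.434, 0.247], [0.473, 0.43, 0.25], [0.474, 0.431, 0.241], [0.473, 0.341, 0.249], [0.473, 0.34, 0.244], [0.471, 0.434, 0.246], [0.471, 0.432, 0.244]]
plate 1373 [494.9 388.7] [144.9 136.3] 38.7 [0.4898 0.384  0.139 ] zmed 0.1374
housing 1206 [ 482.7 -371. ] [140.1 129.8] 17.8 [ 0.4869 -0.3671  0.0493] zmed 0.0493
flange 186 [ 487.4 -364.2] [116.  114.2] 15.1 [ 0.4889 -0.3693  0.0597] zmed 0.0594
spindle 35 [ 488.1 -368. ] [37. 13.] 61.2 [ 0.4879 -0.3669  0.08  ] zmed 0.0784
[[0.495, -0.352, 0.072], [0.494, -0.366, 0.078], [0.494, -0.368, 0.088], [0.494, -0.371, 0.085], [0.492, -0.349, 0.071], [0.492, -0.352, 0.07], [0.492, -0.356, 0.06
[... 902 characters left out ...]
, [0.492, -0.356, 0.069]), (419, 279, [30, 175, 255], [0.492, -0.359, 0.07]), (420, 279, [26, 170, 255], [0.491, -0.361, 0.075]), (418, 280, [16, 125, 108], [0.489, -0.356, 0.069]), (419, 280, [17, 150, 136], [0.489, -0.359, 0.069]), (420, 280, [18, 198, 213], [0.489, -0.361, 0.072]), (426, 280, [22, 176, 255], [0.488, -0.381, 0.068]), (427, 280, [16, 112, 178], [0.489, -0.385, 0.065]), (428, 280, [16, 123, 172], [0.489, -0.389, 0.062]), (426, 281, [24, 188, 255], [0.485, -0.38, 0.071]), (427, 281, [28, 182, 255], [0.486, -0.385, 0.064]), (428, 281, [30, 183, 255], [0.485, -0.385, 0.077]), (429, 281, [17, 122, 159], [0.486, -0.392, 0.059]), (428, 282, [17, 164, 137], [0.482, -0.386, 0.074])]
```

View pics/c1.png

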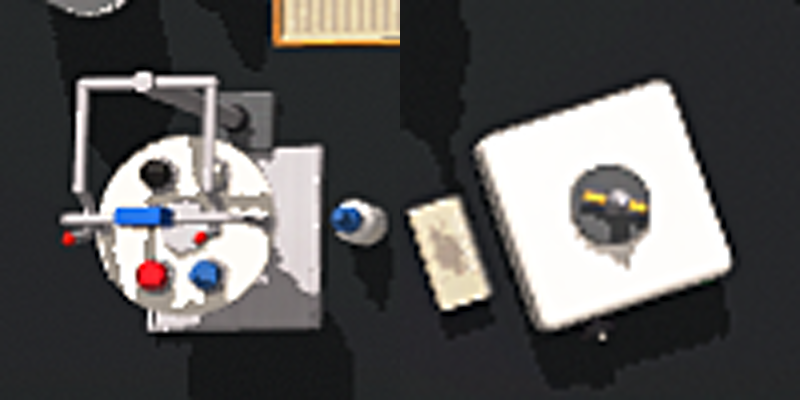

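View pics/scene0.png

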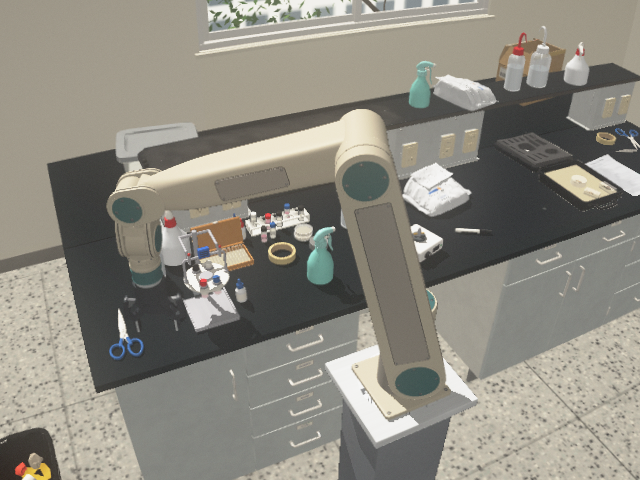

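The top crop shows the stand and carousel at left: blue grip about (145,215), red tips (68,240) and (200,237). The mixer is at right, with the brass pin running (585,197)–(645,208). The scene view shows the spray bottle at (320,255), between the stand and the mixer, and a white bottle at (170,240) behind the carousel.

```bash
cat >> h.py <<'E'
from scipy.spatial.transform import Rotation as R
def row(pos,yawx,base=None):
    "units for a tool-down pose at TCP pos, tool x axis at world angle yawx deg"
    s=env.read_state(); p,r=base or (np.array(s["tcp_pos"]),np.array(s["tool_rot"]))
    c,q=np.cos(np.radians(yawx)),np.sin(np.radians(yawx))
    t=np.array([[c,q,0],[q,-c,0],[0,0,-1.]])
    w=R.from_matrix(r.T@t).as_rotvec()
    return (r.T@(np.array(pos)-p)/.03).round(3),(np.degrees(w)/6).round(3)
E
python3 - <<'E'
from h import *
d=np.load("top0.npz");P=d["P"];hsv=cv2.cvtColor(d["px"],cv2.COLOR_BGR2HSV)
W=lambda P,x0,x1,y0,y1,z0,z1:(P[...,0]>x0)&(P[...,0]<x1)&(P[...,1]>y0)&(P[...,1]<y1)&(P[...,2]>z0)&(P[...,2]<z1)
def line(X,n):
    c=X.mean(0); v=np.linalg.svd(X-c)[2][0]; v*=np.sign(v[1]); print(n,len(X),c.round(4),"yaw",np.degrees(np.arctan2(-v[0],v[1])).round(1))
m=W(P,.475,.51,.32,.45,.206,.228); line(P[m][:,:2],"bar(sides)")
m=W(P,.47,.51,.32,.45,.2,.26)&(hsv[...,1]<90)&W(P,.48,.505,.3,.5,.2,.24); line(P[m][:,:2],"bar")
m=W(P,.565,.60,.32,.45,.2,.26); line(P[m][:,:2],"crosspiece")
m=W(P,.45,.53,-.41,-.33,.05,.08)&(hsv[...,1]>90); 
# pin: intersect pixel rays with z=.069
f=eyes.grab_frame("top"); T=np.linalg.inv(np.array(f["view"]))
def onz(uv,z):
    n=cv2.undistortPoints(np.array(uv,float).reshape(-1,1,2),K(f),np.array(f["distortion"],float)).reshape(-1,2)
    D=np.c_[n,np.ones(len(n))]@T[:3,:3].T; return T[:3,3]+D*((z-T[2,3])/D[:,2])[:,None]
v,u=np.where(m); X=onz(np.c_[u,v],.070); line(X[:,:2],"pin")
# square mixer top, outline
v,u=np.where(W(P,.38,.6,-.46,-.27,.03,.2)); X=onz(np.c_[u,v],.05); g=cv2.minAreaRect((X[:,:2]*1000).astype(np.float32)); print("housing",g)
# dark flange outline
m=W(P,.43,.54,-.42,-.31,.045,.1)&(hsv[...,2]<120); v,u=np.where(m); X=onz(np.c_[u,v],.06);print("flange",cv2.minEnclosingCircle((X[:,:2]*1000).astype(np.float32)))
for c in("scene","top"):
    Q=np.load(c+"0.npz")["P"]; m=W(Q,.3,.95,.15,.75,.15,.29); X=Q[m]
    print(c,"tall", [(k,int(n)) for k,n in zip(*np.unique((X[:,:2]/.05).astype(int).astype(str).astype(object).sum(1) if 0 else np.array([f"{a*.05:.2f},{b*.05:.2f}" for a,b in (X[:,:2]/.05).astype(int)]),return_counts=True))])
g=(.490,.385)
print(row((*g,.30),91.5),row((*g,.208),91.5))
E
```

```text
bar(sides) 140 [0.492  0.3797] yaw -0.8
bar 131 [0.4915 0.3787] yaw 0.3
crosspiece 169 [0.5831 0.3851] yaw 0.8
pin 18 [ 0.4891 -0.3688] yaw -11.4
housing ((477.343505859375, -355.95355224609375), (142.71871948242188, 158.36619567871094), 17.134614944458008)
flange ((470.21649169921875, -378.6192626953125), 44.938140869140625)
scene tall [(np.str_('0.40,0.35'), 20), (np.str_('0.40,0.40'), 24), (np.str_('0.45,0.30'), 100), (np.str_('0.45,0.35'), 150), (np.str_('0.45,0.40'), 125), (np.str_('0.45,0.45'), 24), (np.str_('0.50,0.30'), 38), (np.str_('0.50,0.35'), 44), (np.str_('0.50,0.40'), 72), (np.str_('0.55,0.30'), 20), (np.str_('0.55,0.35'), 163), (np.str_('0.55,0.40'), 49), (np.str_('0.75,0.40'), 108), (np.str_('0.80,0.40'), 10), (np.str_('0.85,0.40'), 1), (np.str_('0.90,0.30'), 1), (np.str_('0.90,0.35'), 12)]
top tall [(np.str_('0.40,0.35'), 17), (np.str_('0.40,0.40'), 11), (np.str_('0.45,0.30'), 76), (np.str_('0.45,0.35'), 124), (np.str_('0.45,0.40'), 92), (np.str_('0.45,0.45'), 2), (np.str_('0.50,0.30'), 55), (np.str_('0.50,0.35'), 34), (np.str_('0.50,0.40'), 92), (np.str_('0.55,0.30'), 48), (np.str_('0.55,0.35'), 105), (np.str_('0.55,0.40'), 74), (np.str_('0.65,0.45'), 10), (np.str_('0.65,0.50'), 65), (np.str_('0.65,0.55'), 3), (np.str_('0.70,0.45'), 156), (np.str_('0.70,0.50'), 276), (np.str_('0.70,0.55'), 5), (np.str_('0.75,0.35'), 10), (np.str_('0.75,0.40'), 93), (np.str_('0.75,0.45'), 3), (np.str_('0.75,0.50'), 16), (np.str_('0.80,0.35'), 5), (np.str_('0.80,0.40'), 112), (np.str_('0.85,0.15'), 5), (np.str_('0.85,0.25'), 1), (np.str_('0.85,0.40'), 32), (np.str_('0.90,0.15'), 497), (np.str_('0.90,0.20'), 382), (np.str_('0.90,0.25'), 492), (np.str_('0.90,0.30'), 439), (np.str_('0.90,0.35'), 373), (np.str_('0.90,0.40'), 246)]
(array([-10.787,  -3.081,  -3.327]), array([-0.   , -0.   , 11.323])) (array([-10.787,  -3.081,  -0.26 ]), array([-0.   , -0.   , 11.323]))
```

>>> play_rows(
  series=[
    {"z": -1.5,"fingers": 1},
    {"z": -3.3,"wz": 1.1,"fingers": 1},
    {"x": -2,"y": -0.6,"z": -3.3,"wz": 2.2,"fingers": 1},
    {"x": -4,"y": -1.2,"z": -3.3,"wz": 3.4,"fingers": 1},
    {"x": -6,"y": -1.8,"z": -3.3,"wz": 5,"fingers": 1},
    {"x": -8,"y": -2.4,"z": -3.3,"wz": 6.5,"fingers": 1},
    {"x": -10,"y": -3,"z": -3.3,"wz": 8,"fingers": 1},
    {"x": -10.8,"y": -3.1,"z": -3.3,"wz": 9.5,"fingers": 1},
    {"x": -10.8,"y": -3.1,"z": -3.3,"wz": 11.4,"fingers": 1},
    {"x": -10.8,"y": -3.1,"z": -3.3,"wz": 11.4,"fingers": 1},
    {"x": -10.8,"y": -3.1,"z": -3.3,"wz": 11.4,"fingers": 1},
    {"x": -10.8,"y": -3.1,"z": -3.3,"wz": 11.4,"fingers": 1},
    {"x": -10.8,"y": -3.1,"z": -3.3,"wz": 11.4,"fingers": 1},
  ],
  newtons=40,
)

```text
invalid input at $.series[0]: expected keys x, y, z, wx, wy, wz, fingers
```

Run:
```python
from h import *
s=env.read_state(); print(s["time_s"],s["tcp_pos"],np.round(s["tool_rot"],3).tolist(),s["wrist_force"])
print(row((.491,.385,.209),91))
```

```text
1.25 [0.21945953 0.58518724 0.20020883] [[-0.936, 0.351, -0.0], [0.351, 0.936, 0.0], [0.0, -0.0, -1.0]] [-0.60310105  0.25026699  0.04456387]
(array([-10.818,  -3.069,  -0.293]), array([-0.   , -0.   , 11.407]))
```

>>> play_rows(
  series=[
    {"x": 0,"y": 0,"z": -1.5,"wx": 0,"wy": 0,"wz": 0,"fingers": 1},
    {"x": 0,"y": 0,"z": -3.3,"wx": 0,"wy": 0,"wz": 1.1,"fingers": 1},
    {"x": -1.3,"y": -0.4,"z": -3.3,"wx": 0,"wy": 0,"wz": 2.2,"fingers": 1},
    {"x": -2.6,"y": -0.8,"z": -3.3,"wx": 0,"wy": 0,"wz": 3.3,"fingers": 1},
    {"x": -3.9,"y": -1.2,"z": -3.3,"wx": 0,"wy": 0,"wz": 4.4,"fingers": 1},
    {"x": -5.2,"y": -1.6,"z": -3.3,"wx": 0,"wy": 0,"wz": 5.5,"fingers": 1},
    {"x": -6.5,"y": -2,"z": -3.3,"wx": 0,"wy": 0,"wz": 6.6,"fingers": 1},
    {"x": -7.8,"y": -2.3,"z": -3.3,"wx": 0,"wy": 0,"wz": 7.7,"fingers": 1},
    {"x": -9,"y": -2.6,"z": -3.3,"wx": 0,"wy": 0,"wz": 8.8,"fingers": 1},
    {"x": -10,"y": -2.9,"z": -3.3,"wx": 0,"wy": 0,"wz": 9.9,"fingers": 1},
    {"x": -10.8,"y": -3.08,"z": -3.3,"wx": 0,"wy": 0,"wz": 11.4,"fingers": 1},
    {"x": -10.8,"y": -3.08,"z": -3.3,"wx": 0,"wy": 0,"wz": 11.4,"fingers": 1},
    {"x": -10.8,"y": -3.08,"z": -3.3,"wx": 0,"wy": 0,"wz": 11.4,"fingers": 1},
    {"x": -10.8,"y": -3.08,"z": -3.3,"wx": 0,"wy": 0,"wz": 11.4,"fingers": 1},
  ],
  newtons=40,
)

```text
time_s: 2.42
tcp_pos: [0.4904, 0.3847, 0.2991]
tool_rot: [[-0.019, 1.0, -0.0], [1.0, 0.019, 0.0], [0.0, -0.0, -1.0]]
wrist_force: [0.4, 0.4, 0.3]
grip_width: 0.999
finger_force: 0.0
```

Run:
```python
from h import *
s=env.read_state(); print(s["time_s"],s["tcp_pos"],np.round(s["tool_rot"],3).tolist(),s["wrist_force"])
print(row((.491,.385,.209),91))
f=eyes.grab_frame("scene"); cv2.imwrite("pics/s1.png",cv2.resize(f["pixels"][200:340,130:290],(640,560),interpolation=cv2.INTER_CUBIC))
```

```text
2.4167 [0.49044439 0.38471618 0.29908466] [[-0.019, 1.0, -0.0], [1.0, 0.019, 0.0], [0.0, -0.0, -1.0]] [0.38870699 0.39536178 0.28593694]
(array([0.009, 0.02 , 3.003]), array([-0.004, -0.   ,  0.012]))
```

View pics/s1.png

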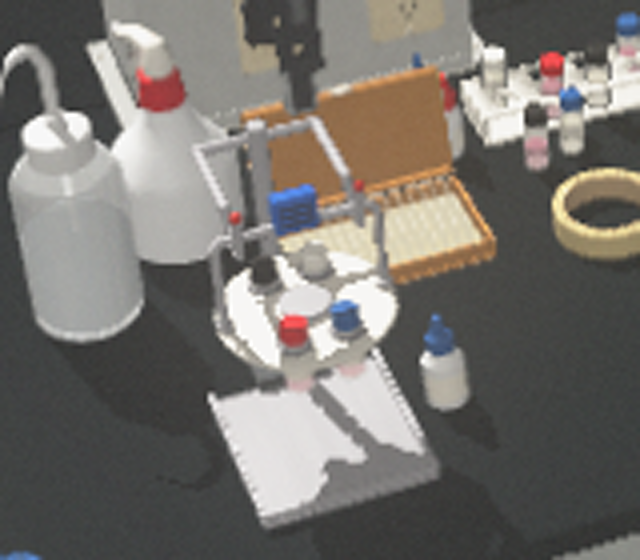

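The scene crop shows the open gripper at (290,60), hanging over the blue grip block at (293,210), with the red tips free on either side. I'm descending to grasp it.

>>> play_rows(
  series=[
    {"x": 0,"y": 0.02,"z": 1,"wx": 0,"wy": 0,"wz": 0,"fingers": 1},
    {"x": 0,"y": 0.02,"z": 2,"wx": 0,"wy": 0,"wz": 0,"fingers": 1},
    {"x": 0,"y": 0.02,"z": 2.7,"wx": 0,"wy": 0,"wz": 0,"fingers": 1},
    {"x": 0,"y": 0.02,"z": 3,"wx": 0,"wy": 0,"wz": 0,"fingers": 1},
    {"x": 0,"y": 0.02,"z": 3,"wx": 0,"wy": 0,"wz": 0,"fingers": 1},
    {"x": 0,"y": 0.02,"z": 3,"wx": 0,"wy": 0,"wz": 0,"fingers": 0.5},
    {"x": 0,"y": 0.02,"z": 3,"wx": 0,"wy": 0,"wz": 0,"fingers": 0.3},
    {"x": 0,"y": 0.02,"z": 3,"wx": 0,"wy": 0,"wz": 0,"fingers": 0.2},
    {"x": 0,"y": 0.02,"z": 3,"wx": 0,"wy": 0,"wz": 0,"fingers": 0.1},
    {"x": 0,"y": 0.02,"z": 3,"wx": 0,"wy": 0,"wz": 0,"fingers": 0},
    {"x": 0,"y": 0.02,"z": 3,"wx": 0,"wy": 0,"wz": 0,"fingers": 0},
    {"x": 0,"y": 0.02,"z": 3,"wx": 0,"wy": 0,"wz": 0,"fingers": 0},
    {"x": 0,"y": 0.02,"z": 3,"wx": 0,"wy": 0,"wz": 0,"fingers": 0},
    {"x": 0,"y": 0.02,"z": 3,"wx": 0,"wy": 0,"wz": 0,"fingers": 0},
  ],
  newtons=60,
)

```text
time_s: 3.63
tcp_pos: [0.4914, 0.3851, 0.2102]
tool_rot: [[-0.018, 1.0, 0.001], [1.0, 0.018, 0.001], [0.001, 0.001, -1.0]]
wrist_force: [0.1, -0.5, 4.9]
grip_width: 0.116
finger_force: 58.9
```

>>> play_rows(
  series=[
    {"x": 0,"y": 0,"z": -0.2,"wx": 0,"wy": 0,"wz": 0,"fingers": 0},
    {"x": 0,"y": 0,"z": -0.4,"wx": 0,"wy": 0,"wz": 0,"fingers": 0},
    {"x": 0,"y": 0,"z": -0.7,"wx": 0,"wy": 0,"wz": 0,"fingers": 0},
    {"x": 0,"y": 0,"z": -1,"wx": 0,"wy": 0,"wz": 0,"fingers": 0},
    {"x": 0,"y": 0,"z": -1.3,"wx": 0,"wy": 0,"wz": 0,"fingers": 0},
    {"x": 0,"y": 0,"z": -1.6,"wx": 0,"wy": 0,"wz": 0,"fingers": 0},
    {"x": 0,"y": 0,"z": -1.8,"wx": 0,"wy": 0,"wz": 0,"fingers": 0},
    {"x": 0,"y": 0,"z": -2,"wx": 0,"wy": 0,"wz": 0,"fingers": 0},
    {"x": 0,"y": 0,"z": -2,"wx": 0,"wy": 0,"wz": 0,"fingers": 0},
    {"x": 0,"y": 0,"z": -2,"wx": 0,"wy": 0,"wz": 0,"fingers": 0},
  ],
)

```text
time_s: 4.47
tcp_pos: [0.4912, 0.385, 0.2697]
tool_rot: [[-0.018, 1.0, 0.001], [1.0, 0.018, 0.0], [0.0, 0.001, -1.0]]
wrist_force: [-1.2, -0.7, -3.4]
grip_width: 0.111
finger_force: 58.7
```

Run:
```python
from h import *
s=env.read_state(); print(s["time_s"],s["tcp_pos"],s["wrist_force"],s["wrist_torque"],s["grip_width"])
f=eyes.grab_frame("scene"); cv2.imwrite("pics/s2.png",cv2.resize(f["pixels"][190:330,130:290],(640,560),interpolation=cv2.INTER_CUBIC))
```

```text
4.4667 [0.49124823 0.38504876 0.2696812 ] [-1.15759567 -0.69467452 -3.40931456] [-0.02764075  0.01984131  0.02762763] 0.11077887011738136
```

View pics/s2.png

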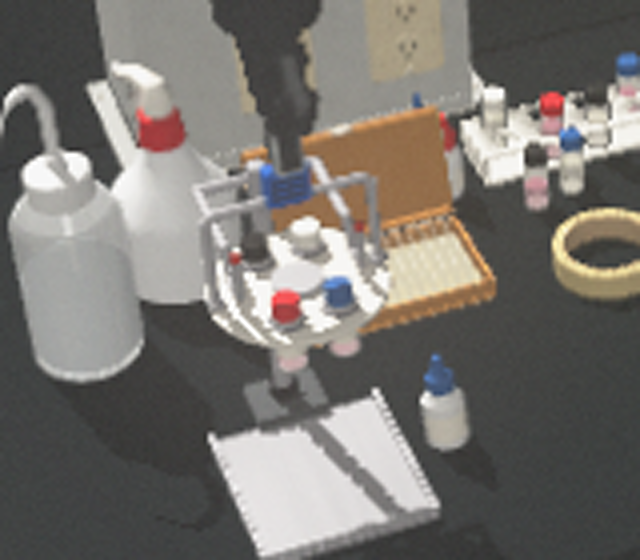

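The scene crop shows the carousel held upright at (290,290), with its crossbar above the red tips at (235,258) and (358,228). The plate top is only about 6 mm below the hook undersides, so I'll drop slightly and move straight off to -x.

>>> play_rows(
  series=[
    {"x": 0,"y": 0,"z": 0.2,"wx": 0,"wy": 0,"wz": 0,"fingers": 0},
    {"x": 0,"y": -0.2,"z": 0.2,"wx": 0,"wy": 0,"wz": 0,"fingers": 0},
    {"x": 0,"y": -0.5,"z": 0.2,"wx": 0,"wy": 0,"wz": 0,"fingers": 0},
    {"x": 0,"y": -0.9,"z": 0.2,"wx": 0,"wy": 0,"wz": 0,"fingers": 0},
    {"x": 0,"y": -1.4,"z": 0.2,"wx": 0,"wy": 0,"wz": 0,"fingers": 0},
    {"x": 0,"y": -1.9,"z": 0.2,"wx": 0,"wy": 0,"wz": 0,"fingers": 0},
    {"x": 0,"y": -2.4,"z": 0.2,"wx": 0,"wy": 0,"wz": 0,"fingers": 0},
    {"x": 0,"y": -2.9,"z": 0.2,"wx": 0,"wy": 0,"wz": 0,"fingers": 0},
    {"x": 0,"y": -3.4,"z": 0.2,"wx": 0,"wy": 0,"wz": 0,"fingers": 0},
    {"x": 0,"y": -3.8,"z": 0.2,"wx": 0,"wy": 0,"wz": 0,"fingers": 0},
    {"x": 0,"y": -4,"z": 0.2,"wx": 0,"wy": 0,"wz": 0,"fingers": 0},
    {"x": 0,"y": -4.2,"z": 0.2,"wx": 0,"wy": 0,"wz": 0,"fingers": 0},
    {"x": 0,"y": -4.2,"z": 0.2,"wx": 0,"wy": 0,"wz": 0,"fingers": 0},
    {"x": 0,"y": -4.2,"z": 0,"wx": 0,"wy": 0,"wz": 0,"fingers": 0},
    {"x": 0,"y": -4.2,"z": -0.6,"wx": 0,"wy": 0,"wz": 0,"fingers": 0},
    {"x": 0,"y": -4.2,"z": -1.4,"wx": 0,"wy": 0,"wz": 0,"fingers": 0},
    {"x": 0,"y": -4.2,"z": -2.2,"wx": 0,"wy": 0,"wz": 0,"fingers": 0},
    {"x": 0,"y": -4.2,"z": -2.5,"wx": 0,"wy": 0,"wz": 0,"fingers": 0},
    {"x": 0,"y": -4.2,"z": -2.5,"wx": 0,"wy": 0,"wz": 0,"fingers": 0},
  ],
)

```text
time_s: 6.1
tcp_pos: [0.3673, 0.3839, 0.3476]
tool_rot: [[-0.018, 1.0, 0.005], [1.0, 0.018, 0.004], [0.004, 0.005, -1.0]]
wrist_force: [0.4, -0.1, -3.1]
grip_width: 0.117
finger_force: 58.9
```

Run:
```python
from h import *
for p in[(.39,.2,.345),(.40,0,.345),(.42,-.2,.345),(.487,-.368,.33)]: print(row(p,91-11.5 if p[1]<-.1 else 91))
```

```text
(array([-6.143,  0.65 ,  0.065]), array([ 0.053, -0.039,  0.001]))
(array([-12.815,   0.867,   0.039]), array([ 0.053, -0.039,  0.001]))
(array([-1.9492e+01,  1.4160e+00,  1.4000e-02]), array([ 0.048, -0.044,  1.917]))
(array([-25.132,   3.549,   0.503]), array([ 0.048, -0.044,  1.917]))
```

>>> play_rows(
  series=[
    {"x": -0.3,"y": 0,"z": 0,"wx": 0,"wy": 0,"wz": 0,"fingers": 0},
    {"x": -0.9,"y": 0.1,"z": 0,"wx": 0,"wy": 0,"wz": 0,"fingers": 0},
    {"x": -1.7,"y": 0.2,"z": 0,"wx": 0,"wy": 0,"wz": 0,"fingers": 0},
    {"x": -2.6,"y": 0.3,"z": 0,"wx": 0,"wy": 0,"wz": 0,"fingers": 0},
    {"x": -3.5,"y": 0.4,"z": 0,"wx": 0,"wy": 0,"wz": 0,"fingers": 0},
    {"x": -4.4,"y": 0.5,"z": 0,"wx": 0,"wy": 0,"wz": 0,"fingers": 0},
    {"x": -5.3,"y": 0.6,"z": 0,"wx": 0,"wy": 0,"wz": 0,"fingers": 0},
    {"x": -6.2,"y": 0.65,"z": 0,"wx": 0,"wy": 0,"wz": 0,"fingers": 0},
    {"x": -7.1,"y": 0.7,"z": 0,"wx": 0,"wy": 0,"wz": 0,"fingers": 0},
    {"x": -8,"y": 0.7,"z": 0,"wx": 0,"wy": 0,"wz": 0,"fingers": 0},
    {"x": -8.9,"y": 0.75,"z": 0,"wx": 0,"wy": 0,"wz": 0,"fingers": 0},
    {"x": -9.8,"y": 0.8,"z": 0,"wx": 0,"wy": 0,"wz": 0,"fingers": 0},
    {"x": -10.7,"y": 0.8,"z": 0,"wx": 0,"wy": 0,"wz": 0,"fingers": 0},
    {"x": -11.6,"y": 0.85,"z": 0,"wx": 0,"wy": 0,"wz": 0,"fingers": 0},
    {"x": -12.5,"y": 0.85,"z": 0,"wx": 0,"wy": 0,"wz": 0,"fingers": 0},
    {"x": -13.4,"y": 0.9,"z": 0,"wx": 0,"wy": 0,"wz": 0.2,"fingers": 0},
    {"x": -14.3,"y": 1,"z": 0,"wx": 0,"wy": 0,"wz": 0.4,"fingers": 0},
    {"x": -15.1,"y": 1.05,"z": 0,"wx": 0,"wy": 0,"wz": 0.6,"fingers": 0},
    {"x": -15.8,"y": 1.1,"z": 0,"wx": 0,"wy": 0,"wz": 0.8,"fingers": 0},
    {"x": -16.2,"y": 1.1,"z": 0,"wx": 0,"wy": 0,"wz": 1,"fingers": 0},
  ],
)

```text
time_s: 7.77
tcp_pos: [0.4055, -0.105, 0.3418]
tool_rot: [[0.09, 0.996, -0.004], [0.996, -0.09, 0.0], [-0.0, -0.004, -1.0]]
wrist_force: [0.5, -0.2, -2.9]
grip_width: 0.112
finger_force: 58.7
```

Run:
```python
from h import *
for p in[(.43,-.2,.345),(.488,-.368,.33),(.488,-.368,.25)]: print(row(p,91-11.5))
```

```text
(array([-3.082,  1.097, -0.109]), array([-0.035,  0.005,  0.89 ]))
(array([-8.485,  3.528,  0.384]), array([-0.035,  0.005,  0.89 ]))
(array([-8.484,  3.538,  3.051]), array([-0.035,  0.005,  0.89 ]))
```

>>> play_rows(
  series=[
    {"x": -0.5,"y": 0.2,"z": 0,"wx": 0,"wy": 0,"wz": 0.2,"fingers": 0},
    {"x": -1.3,"y": 0.5,"z": 0,"wx": 0,"wy": 0,"wz": 0.4,"fingers": 0},
    {"x": -2.2,"y": 0.9,"z": 0,"wx": 0,"wy": 0,"wz": 0.6,"fingers": 0},
    {"x": -3.1,"y": 1.2,"z": 0,"wx": 0,"wy": 0,"wz": 0.9,"fingers": 0},
    {"x": -4,"y": 1.6,"z": 0,"wx": 0,"wy": 0,"wz": 0.9,"fingers": 0},
    {"x": -4.9,"y": 2,"z": 0,"wx": 0,"wy": 0,"wz": 0.9,"fingers": 0},
    {"x": -5.8,"y": 2.4,"z": 0,"wx": 0,"wy": 0,"wz": 0.9,"fingers": 0},
    {"x": -6.7,"y": 2.8,"z": 0.1,"wx": 0,"wy": 0,"wz": 0.9,"fingers": 0},
    {"x": -7.5,"y": 3.1,"z": 0.3,"wx": 0,"wy": 0,"wz": 0.9,"fingers": 0},
    {"x": -8.1,"y": 3.4,"z": 0.8,"wx": 0,"wy": 0,"wz": 0.9,"fingers": 0},
    {"x": -8.5,"y": 3.53,"z": 1.5,"wx": 0,"wy": 0,"wz": 0.9,"fingers": 0},
    {"x": -8.5,"y": 3.53,"z": 2.2,"wx": 0,"wy": 0,"wz": 0.9,"fingers": 0},
    {"x": -8.5,"y": 3.53,"z": 2.7,"wx": 0,"wy": 0,"wz": 0.9,"fingers": 0},
    {"x": -8.5,"y": 3.53,"z": 3,"wx": 0,"wy": 0,"wz": 0.9,"fingers": 0},
    {"x": -8.5,"y": 3.53,"z": 3,"wx": 0,"wy": 0,"wz": 0.9,"fingers": 0},
    {"x": -8.5,"y": 3.53,"z": 3,"wx": 0,"wy": 0,"wz": 0.9,"fingers": 0},
    {"x": -8.5,"y": 3.53,"z": 3,"wx": 0,"wy": 0,"wz": 0.9,"fingers": 0},
  ],
)

```text
time_s: 9.18
tcp_pos: [0.4905, -0.3661, 0.255]
tool_rot: [[0.18, 0.984, 0.001], [0.984, -0.18, -0.001], [-0.001, 0.001, -1.0]]
wrist_force: [-0.9, -0.1, -2.2]
grip_width: 0.111
finger_force: 59.1
```

Run:
```python
from h import *
s=env.read_state(); print(s["tcp_pos"],np.round(s["tool_rot"],4).tolist(),s["wrist_force"],s["wrist_torque"])
P={}
for c in("top","scene"):
    f=eyes.grab_frame(c); Q=cloud(f); px=f["pixels"]; hsv=cv2.cvtColor(px,cv2.COLOR_BGR2HSV)
    W=lambda x0,x1,y0,y1,z0,z1:(Q[...,0]>x0)&(Q[...,0]<x1)&(Q[...,1]>y0)&(Q[...,1]<y1)&(Q[...,2]>z0)&(Q[...,2]<z1)
    for n,z0,z1 in(("plate",.168,.186),("bar",.242,.268),("grip",.26,.29)):
        m=W(.4,.58,-.46,-.28,z0,z1)
        if n=="grip": m&=(abs(hsv[...,0].astype(int)-112)<15)&(hsv[...,1]>110)
        X=Q[m]
        if len(X)<8: continue
        q=X[:,:2]; cc,rr=cv2.minEnclosingCircle((q*1000).astype(np.float32)); v=np.linalg.svd(q-q.mean(0))[2][0]; v*=np.sign(v[1])
        A=X-X.mean(0); nn=np.linalg.svd(A)[2][2]
        print(c,n,len(X),q.mean(0).round(4),np.median(X[:,2]).round(4),"circ",np.round(cc,1),round(rr,1),"yaw",np.degrees(np.arctan2(-v[0],v[1])).round(1),"normal",nn.round(3))
    u0,v0,s_=(370,235,80) if c=="top" else (380,180,80)
    P[c]=cv2.resize(px[v0:v0+s_,u0:u0+s_],(400,400),interpolation=cv2.INTER_CUBIC)
cv2.imwrite("pics/m1.png",np.hstack([P["top"],P["scene"]]))
```

```text
[ 0.49049018 -0.36614658  0.25502927] [[0.1797, 0.9837, 0.0009], [0.9837, -0.1797, -0.001], [-0.0008, 0.001, -1.0]] [-0.88810782 -0.10058488 -2.17895928] [-0.04698801 -0.02517673 -0.04920811]
top plate 733 [ 0.5001 -0.3415] 0.181 circ [ 491.  -364.4] 68.1 yaw 65.6 normal [0.006 0.015 1.   ]
top bar 56 [ 0.498  -0.3231] 0.2621 circ [ 495.2 -323.4] 25.2 yaw -12.0 normal [-0.973  0.189 -0.132]
top grip 27 [ 0.4924 -0.3523] 0.2851 circ [ 491.7 -353. ] 7.5 yaw 0.9 normal [-0.155  0.846  0.511]
scene plate 436 [ 0.481  -0.3607] 0.1824 circ [ 487.3 -368.5] 73.2 yaw 13.3 normal [-0.01   0.003  1.   ]
scene bar 103 [ 0.4884 -0.3625] 0.2603 circ [ 489.7 -364.9] 68.0 yaw -11.0 normal [-0.826  0.166 -0.539]
scene grip 15 [ 0.4915 -0.3516] 0.2802 circ [ 493.  -350.9] 9.7 yaw 60.2 normal [-0.419 -0.898 -0.136]
```

View pics/m1.png

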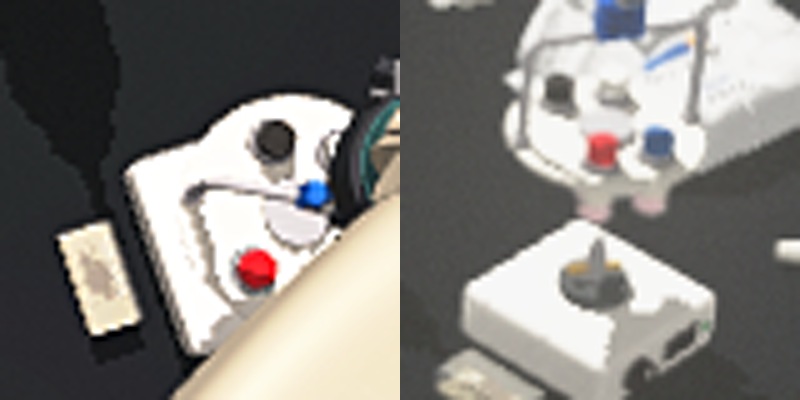

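The picture shows the carousel upright over the mixer (plate centre about (290,220) in the left half). The spindle and pin are clear below it at (597,265) in the right half. I'll refine the spindle axis with a fit before lowering.

Run:
```python
from h import *
from scipy.optimize import least_squares
f=eyes.grab_frame("scene"); S=cloud(f); d=np.load("top0.npz")
for n,Q,px in(("scene",S,f["pixels"]),("top",d["P"],d["px"])):
    hsv=cv2.cvtColor(px,cv2.COLOR_BGR2HSV); brass=(hsv[...,1]>80)&(hsv[...,0]>8)&(hsv[...,0]<40)
    near=np.hypot(Q[...,0]-.488,Q[...,1]+.368)<.03
    m=near&~brass&(Q[...,2]>.074)&(Q[...,2]<.1); X=Q[m]
    r=np.interp(X[:,2],[.084,.094],[.007,.003])
    g=lambda c:np.hypot(X[:,0]-c[0],X[:,1]-c[1])-r
    s=least_squares(g,[.488,-.368],loss="soft_l1",f_scale=.002); print(n,len(X),"spindle",s.x.round(4),"rms",np.sqrt((g(s.x)**2).mean()).round(4),"topz",X[:,2].max().round(3))
    b=near&brass; Y=Q[b]; 
    T=np.linalg.inv(np.array(f["view"] if n=="scene" else eyes.grab_frame("top")["view"]))
    F=f if n=="scene" else eyes.grab_frame("top")
    v,u=np.where(b); nn=cv2.undistortPoints(np.c_[u,v].astype(float).reshape(-1,1,2),K(F),np.array(F["distortion"],float)).reshape(-1,2)
    D=np.c_[nn,np.ones(len(nn))]@T[:3,:3].T; Z=(T[:3,3]+D*((.070-T[2,3])/D[:,2])[:,None])[:,:2]
    A=Z-Z.mean(0); w=np.linalg.svd(A)[2][0]; w*=np.sign(w[1]); t=A@w
    print("  pin n",len(Z),"yaw",np.degrees(np.arctan2(-w[0],w[1])).round(1),"mid",(Z.mean(0)+w*(t.max()+t.min())/2).round(4),"len",np.ptp(t).round(4))
    e=(Q[...,2]>.052)&(Q[...,2]<.066)&~brass&(hsv[...,2]<130)&(np.hypot(Q[...,0]-.488,Q[...,1]+.368)<.034); X=Q[e]; print("  flange",len(X),np.round(cv2.minEnclosingCircle((X[:,:2]*1000).astype(np.float32)),1) if 0 else cv2.minEnclosingCircle((X[:,:2]*1000).astype(np.float32)))
```

```text
scene 19 spindle [ 0.4864 -0.3656] rms 0.0032 topz 0.096
  pin n 7 yaw -18.7 mid [ 0.4868 -0.3673] len 0.0329
  flange 58 ((479.1108703613281, -364.47821044921875), 23.491214752197266)
top 20 spindle [ 0.4876 -0.3697] rms 0.0009 topz 0.097
  pin n 18 yaw -11.4 mid [ 0.4889 -0.3696] len 0.0412
  flange 155 ((487.6834411621094, -369.13531494140625), 25.15909767150879)
```

>>> play_rows(
  series=[
    {"x": -0.16,"y": -0.06,"z": 0.3,"wx": 0,"wy": 0,"wz": 0.1,"fingers": 0},
    {"x": -0.16,"y": -0.06,"z": 0.6,"wx": 0,"wy": 0,"wz": 0.1,"fingers": 0},
    {"x": -0.16,"y": -0.06,"z": 0.9,"wx": 0,"wy": 0,"wz": 0.1,"fingers": 0},
    {"x": -0.16,"y": -0.06,"z": 1.1,"wx": 0,"wy": 0,"wz": 0.1,"fingers": 0},
    {"x": -0.16,"y": -0.06,"z": 1.3,"wx": 0,"wy": 0,"wz": 0.1,"fingers": 0},
    {"x": -0.16,"y": -0.06,"z": 1.4,"wx": 0,"wy": 0,"wz": 0.1,"fingers": 0},
    {"x": -0.16,"y": -0.06,"z": 1.5,"wx": 0,"wy": 0,"wz": 0.1,"fingers": 0},
    {"x": -0.16,"y": -0.06,"z": 1.6,"wx": 0,"wy": 0,"wz": 0.1,"fingers": 0},
    {"x": -0.16,"y": -0.06,"z": 1.7,"wx": 0,"wy": 0,"wz": 0.1,"fingers": 0},
  ],
)

```text
time_s: 10.18
tcp_pos: [0.4879, -0.3705, 0.2033]
tool_rot: [[0.19, 0.982, 0.001], [0.982, -0.19, -0.001], [-0.0, 0.001, -1.0]]
wrist_force: [-0.4, 0.1, -2.1]
grip_width: 0.114
finger_force: 59.1
```

Run:
```python
from h import *
s=env.read_state(); print(s["tcp_pos"],np.round(s["tool_rot"],4).tolist(),s["wrist_force"],s["wrist_torque"])
```

```text
[ 0.48794316 -0.37048613  0.20327464] [[0.19, 0.9818, 0.0005], [0.9818, -0.19, -0.0005], [-0.0004, 0.0006, -1.0]] [-0.36500779  0.08991325 -2.10051187] [ 0.01137355 -0.02359405  0.02693257]
```

>>> play_rows(
  series=[
    {"x": 0,"y": 0,"z": 0.1,"wx": 0,"wy": 0,"wz": 0,"fingers": 0},
    {"x": 0,"y": 0,"z": 0.2,"wx": 0,"wy": 0,"wz": 0,"fingers": 0},
    {"x": 0,"y": 0,"z": 0.3,"wx": 0,"wy": 0,"wz": 0,"fingers": 0},
    {"x": 0,"y": 0,"z": 0.38,"wx": 0,"wy": 0,"wz": 0,"fingers": 0},
    {"x": 0,"y": 0,"z": 0.46,"wx": 0,"wy": 0,"wz": 0,"fingers": 0},
    {"x": 0,"y": 0,"z": 0.54,"wx": 0,"wy": 0,"wz": 0,"fingers": 0},
    {"x": 0,"y": 0,"z": 0.6,"wx": 0,"wy": 0,"wz": 0,"fingers": 0},
    {"x": 0,"y": 0,"z": 0.6,"wx": 0,"wy": 0,"wz": 0,"fingers": 0},
  ],
)

```text
time_s: 10.85
tcp_pos: [0.4875, -0.3701, 0.1847]
tool_rot: [[0.19, 0.982, -0.001], [0.982, -0.19, 0.001], [0.0, -0.001, -1.0]]
wrist_force: [0.2, 0.2, -3.5]
grip_width: 0.116
finger_force: 59.1
```

Run:
```python
from h import *
s=env.read_state(); print(s["tcp_pos"],np.round(s["tool_rot"],4).tolist(),s["wrist_force"],s["wrist_torque"])
```

```text
[ 0.48748306 -0.37007355  0.18468316] [[0.19, 0.9818, -0.0005], [0.9818, -0.19, 0.0005], [0.0004, -0.0006, -1.0]] [ 0.19833201  0.17379097 -3.47789072] [-0.00484429 -0.03146871 -0.02310397]
```

>>> play_rows(
  series=[
    {"x": 0,"y": 0,"z": 0.07,"wx": 0,"wy": 0,"wz": 0,"fingers": 0},
    {"x": 0,"y": 0,"z": 0.14,"wx": 0,"wy": 0,"wz": 0,"fingers": 0},
    {"x": 0,"y": 0,"z": 0.2,"wx": 0,"wy": 0,"wz": 0,"fingers": 0},
    {"x": 0,"y": 0,"z": 0.25,"wx": 0,"wy": 0,"wz": 0,"fingers": 0},
    {"x": 0,"y": 0,"z": 0.29,"wx": 0,"wy": 0,"wz": 0,"fingers": 0},
    {"x": 0,"y": 0,"z": 0.29,"wx": 0,"wy": 0,"wz": 0,"fingers": 0},
  ],
)

```text
time_s: 11.35
tcp_pos: [0.4875, -0.3702, 0.1762]
tool_rot: [[0.19, 0.982, -0.0], [0.982, -0.19, 0.0], [0.0, -0.0, -1.0]]
wrist_force: [0.0, 0.5, -3.8]
grip_width: 0.117
finger_force: 59.1
```

Run:
```python
from h import *
s=env.read_state(); print(s["tcp_pos"],np.round(s["tool_rot"],4).tolist(),s["wrist_force"],s["wrist_torque"])
```

```text
[ 0.48752745 -0.37015218  0.17615447] [[0.1901, 0.9818, -0.0004], [0.9818, -0.1901, 0.0003], [0.0003, -0.0004, -1.0]] [ 0.03988475  0.45077263 -3.75527657] [-0.00499348  0.03448942  0.03432223]
```

>>> play_rows(
  series=[
    {"x": 0,"y": 0,"z": 0.04,"wx": 0,"wy": 0,"wz": 0,"fingers": 0},
    {"x": 0,"y": 0,"z": 0.07,"wx": 0,"wy": 0,"wz": 0,"fingers": 0},
    {"x": 0,"y": 0,"z": 0.07,"wx": 0,"wy": 0,"wz": 0,"fingers": 0},
  ],
)

```text
time_s: 11.6
tcp_pos: [0.4883, -0.371, 0.1758]
tool_rot: [[0.19, 0.982, 0.002], [0.982, -0.19, -0.002], [-0.001, 0.002, -1.0]]
wrist_force: [-0.6, 0.8, 2.4]
grip_width: 0.114
finger_force: 60.8
```

Run:
```python
from h import *
f=eyes.grab_frame("top"); Q=cloud(f)
X=Q[(np.hypot(Q[...,0]-.488,Q[...,1]+.37)<.075)&(Q[...,2]>.085)&(Q[...,2]<.125)]; h,e=np.histogram(X[:,2],20); print(np.median(X[:,2]),h,e.round(3))
s=env.read_state(); print(s["tcp_pos"],s["wrist_force"],s["wrist_torque"])
cv2.imwrite("pics/m2.png",cv2.resize(eyes.grab_frame("scene")["pixels"][190:270,380:480],(700,560),interpolation=cv2.INTER_CUBIC))
```

```text
0.10299691222614693 [  3  13  45  65 112 134 127  94  60  46  21  14   5   3   5   8  13  14
  22  15] [0.093 0.095 0.096 0.098 0.099 0.101 0.103 0.104 0.106 0.107 0.109 0.11
 0.112 0.114 0.115 0.117 0.118 0.12  0.121 0.123 0.125]
[ 0.48827159 -0.3709584   0.17579028] [-1.80626954  0.03572539  3.24010971] [0.07248891 0.27608628 0.01561943]
```

View pics/m2.png

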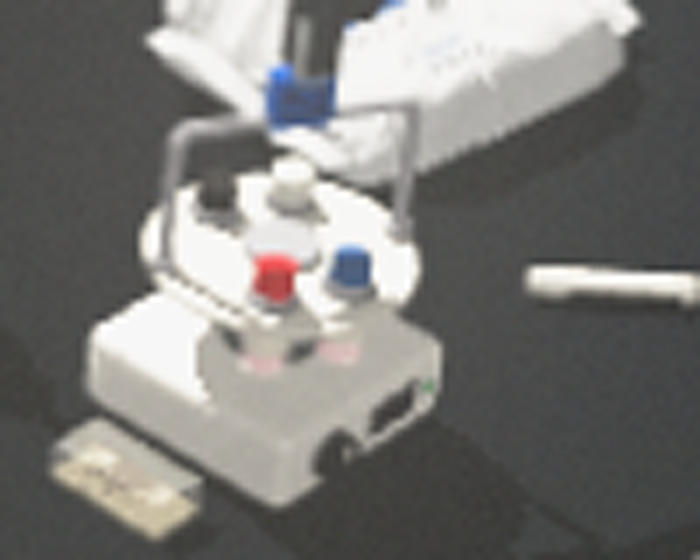

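The picture shows the carousel level on the mixer, with its plate near (285,240). The plate top measures 0.103 m against 0.102 m when home, so it is seated. I'll let go and back straight up.

>>> play_rows(
  series=[
    {"x": 0,"y": 0,"z": -0.03,"wx": 0,"wy": 0,"wz": 0,"fingers": 0.12},
    {"x": 0,"y": 0,"z": -0.03,"wx": 0,"wy": 0,"wz": 0,"fingers": 0.3},
    {"x": 0,"y": 0,"z": -0.03,"wx": 0,"wy": 0,"wz": 0,"fingers": 0.5},
    {"x": 0,"y": 0,"z": -0.03,"wx": 0,"wy": 0,"wz": 0,"fingers": 0.7},
    {"x": 0,"y": 0,"z": -0.03,"wx": 0,"wy": 0,"wz": 0,"fingers": 0.8},
    {"x": 0,"y": 0,"z": -0.03,"wx": 0,"wy": 0,"wz": 0,"fingers": 0.8},
    {"x": 0,"y": 0,"z": -0.03,"wx": 0,"wy": 0,"wz": 0,"fingers": 0.8},
    {"x": 0,"y": 0,"z": -0.03,"wx": 0,"wy": 0,"wz": 0,"fingers": 0.8},
    {"x": 0,"y": 0,"z": -0.4,"wx": 0,"wy": 0,"wz": 0,"fingers": 0.8},
    {"x": 0,"y": 0,"z": -1,"wx": 0,"wy": 0,"wz": 0,"fingers": 0.8},
    {"x": 0,"y": 0,"z": -2,"wx": 0,"wy": 0,"wz": 0,"fingers": 0.8},
    {"x": 0,"y": 0,"z": -3,"wx": 0,"wy": 0,"wz": 0,"fingers": 0.8},
    {"x": 0,"y": 0,"z": -4,"wx": 0,"wy": 0,"wz": 0,"fingers": 0.8},
    {"x": 0,"y": 0,"z": -4,"wx": 0,"wy": 0,"wz": 0,"fingers": 0.8},
    {"x": 0,"y": 0,"z": -4,"wx": 0,"wy": 0,"wz": 0,"fingers": 0.8},
  ],
)

```text
time_s: 12.95
tcp_pos: [0.4891, -0.3716, 0.2983]
tool_rot: [[0.19, 0.982, 0.005], [0.982, -0.19, -0.005], [-0.004, 0.006, -1.0]]
wrist_force: [-0.3, 0.2, -0.6]
grip_width: 0.803
finger_force: 0.0
```

Run:
```python
from h import *
f=eyes.grab_frame("top"); Q=cloud(f)
X=Q[(np.hypot(Q[...,0]-.488,Q[...,1]+.37)<.072)&(Q[...,2]>.09)&(Q[...,2]<.112)]; n=np.linalg.svd(X-X.mean(0),full_matrices=False)[2][2]; print(np.median(X[:,2]),n)
s=env.read_state(); print(s["time_s"],s["tcp_pos"],s["wrist_force"],s["grip_width"])
cv2.imwrite("pics/m3.png",cv2.resize(eyes.grab_frame("scene")["pixels"][190:270,380:480],(700,560),interpolation=cv2.INTER_CUBIC))
```

```text
0.10230545115542844 [-2.98351359e-03  5.97103417e-05 -9.99995548e-01]
13.0 [ 0.48818123 -0.37075291  0.29604457] [0.0147634  0.51393503 0.35265849] 0.7971006497097093
```

View pics/m3.png

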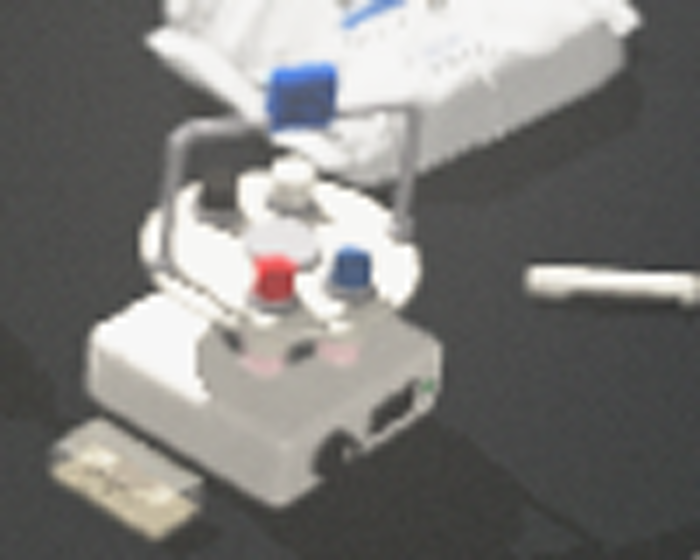

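The picture shows the carousel free of the gripper, with the blue grip at (302,97), and the plate level at 0.102 m, so it is fully home.

```bash
python3 -c "
from rig import env; print(env.finish_job())"
```

```text
the job is handed in; nothing more can be done
None
```

The carousel is off the hooks and seated fully home over the mixer's drive pin (plate top measured 0.102 m, level), released with the gripper clear; the job was handed in at about 13 s.

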